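# Fit the beater to the hand mixer and keep it pressed home

## Task

Take the wire beater (blue cap) out of the wooden stand, turn it until the cross of splines on its stem meshes with the cross-shaped socket of the hand mixer lying on its back, and slide it fully home against the sprung ejector, so that its collar sits flush on the socket rim. Finish while still holding the beater and pressing it home: do not let go. Leave the other attachment in the stand, and do not disturb the crockery, jar and teaspoon.

Things in the scene. Friction and masses are not known exactly. Their poses are not given: they have to be found in the camera images.
- beater: wire beater, steel, blue cap, loose, about 90 g, standing stem-down in a hole of the stand. Origin on its axis at the collar's underside; z up the axis to the cap. Collar: disc 32 mm across, z 0 to +4 mm. Above it a cage of four wires on the +x, +y, -x and -y sides, 51 mm across at z = +36 mm. Total length 145 mm. Any quarter turn fits the socket equally
- beater_cap (a point): where to grip the beater: on its axis 98 mm above the beater's origin, same axes. The blue cap is 24 x 24 mm square, its flats square to x and y, from 23 mm below to 13 mm above this point; the cage's wires close in just below the cap
- beater_tip (a point): lower end of the beater's stem, 34 mm below the beater's origin, same axes. Pilot pin 6.4 mm across, 8 mm long, tapering over its last 4 mm to 2.8 mm. Above the pin (8 to 31 mm over this point) a cross of four spline blades along x and y, 22 mm tip to tip, 5.5 mm thick, lower edges rounded
- stand: light brown wooden block 78 (x) x 200 (y) x 50 (z) mm, fixed, origin at the centre of its underside. Two holes 27 mm across and 42 mm deep, at y = -60 and +60 mm; one holds the beater and the other the paddle, either way round. The collars rest on its top
- socket (a point): centre of the mouth of the mixer's drive socket, level with its rim, 120 mm above the table; z up, x and y along the arms of the cross-shaped slot (8 mm wide, 25 mm end to end, splined to 22 mm depth). White hub in a grey ring 40 mm across, 12 mm above the mixer's body. The hub turns about z against a friction of 0.08 N m and stays where left
- ejector (a joint): red spring-loaded ejector plate at the bottom of the socket, m: 0 = up, its top 26 mm below the rim; 0.008 = pressed 8 mm down, which the pilot pin does when the beater's collar sits on the rim. Spring: 3 N at 0, 7.8 N at 0.008; it pushes the beater up again when let go
- mixer: mint-green hand mixer lying on its back in a wooden cradle, fixed; about 80 mm wide, its body reaching from 45 mm before to 156 mm behind the socket along its +x, top 108 mm above the table. Origin on the table under the socket, z up
- paddle: other attachment in the stand: flat white paddle 44 mm wide with an orange cap, as tall as the beater: its top stands 161 mm above the table, so lift the beater's tip over it or carry it around. Origin on its axis at the collar's underside. To be left where it is
- teapot: white teapot with flowers, 168 mm tall, about 260 mm long over spout and handle, origin under its centre. Leave alone
- teacup: white teacup with handle, 86 mm across, 62 mm tall, origin under its centre. Leave alone
- left_saucer: white saucer 136 mm across, 18 mm high. Leave alone
- right_saucer: white saucer 136 mm across, 18 mm high. Leave alone
- jam_jar: amber jam jar with red cap, 60 mm across, 85 mm tall, origin under its centre. Leave alone
- teaspoon: steel teaspoon 140 mm long lying on the table. Leave alone

How it is judged:
On the way, in this order (a step that is already met when the one before it is completed fails the run):
1. the beater is lifted clear of the stand (z of beater in the frame of stand above 0.09 m), for 0.1 s.
2. its splines have entered the socket (z of beater in the frame of socket below 0.018 m and horizontal distance between beater and socket below 0.004 m and angle between beater's own z axis and vertical below 0.12 rad), for 0.1 s.
At the end, for the whole second after the job is handed in: the beater's collar is within 2 mm of the socket rim, its axis within 3 mm of the socket's and within 0.08 rad of upright, the ejector pressed at least 6 mm down, the beater still, and the gripper still in contact with it (over 1 N); the paddle is still in the stand (z of beater in the frame of socket below 0.002 m and horizontal distance between beater and socket below 0.003 m and angle between beater's own z axis and vertical below 0.08 rad and value of joint ejector above 0.006 m and linear speed of beater below 0.02 m/s and contact force between the fingers and beater above 1 N and z of paddle in the frame of stand below 0.06 m); the arm keeps its last pose, push and grip.
It fails at once if the paddle is taken from its hole (distance of paddle from where it was at the start of the episode above 0.025 m).
It fails at once if crockery, jar or teaspoon is pushed about (distance of any of teapot, teacup, left_saucer, right_saucer, jam_jar, teaspoon from where it was at the start of the episode above 0.025 m).
It also fails if it takes over 42 s, if anything falls off the work surface, if the arm or the gripper's body presses on something with over 40 N, if the wrist force passes 120 N, or if a joint passes its speed limit or range.

## Robot

A 6-joint arm with a two-finger parallel gripper is mounted at the origin on the work surface. World frame = base frame: x ahead of the robot, y to its left, z up, the work surface at z = 0. Lengths are in m, angles in rad, forces in N, time in s.
With the tool pointing down it reaches from about 0.375 to 0.9 m from the base axis. Payload 3.1 kg.
Tool frame: the origin (TCP) lies at the centre of the arm's flange, where the gripper is bolted on; the fingertips stand tip_reach ahead of it and the grasp point (between the pads) lies 164 mm ahead of it (tip_reach is the distance from the TCP to the fingertips, in m); z points along the fingers, y is the direction in which the jaws open and shut (so a half turn about z gives the same grasp; the last joint's range is limited). The gripper opens to 87 mm and grips with 3 to 60 N. Pads are 19 mm wide; open, the fingers measure 117 mm over their backs; the gripper's body (75 mm by 190 mm) begins 51 mm behind the grasp point.
Start: joints at [1.105, 0.527, 1.433, -0, 1.181, -0.178], TCP at [0.177, 0.599, 0.405] pointing down, gripper open.
Joint ranges: [-3.08, 3.08], [-0.75, 2.2], [0.22, 2.44], [-1.43, 4.57], [0, 2.65], [-2.85, 2.85]. Speed limits (rad/s): [2.79, 2.79, 3.14, 3.14, 3.14, 3.14].

## Interface

Orientations are given as a unit quaternion [x, y, z, w].
In Python, from rig import get_obs, camera, hand_in, tip_reach gives the robot as it stands. The module is installed in compiled form; this text tells all that it offers.
- The arm moves only by the tool servo_tool, never from a script. Its argument "steps" is one flat list of numbers, 5 for each row, row after row: the finger opening in m, from 0 to 0.087, then the shift along the tool's x, y, z in m, then the turn about the tool's z in rad. A call has 1 to 12 rows; each row is the pose to reach, as a shift and turn from the pose commanded when the call began, along the tool's axes at that moment; what a row does not reach only later rows make up. A row lasts 1/8 s, in which the tool goes at most 62.5 mm and 10.7 degrees, less where a joint would pass 70% of its speed; a pose out of reach is approached as far as the arm can. A call with a gripper value outside its range is refused whole. The fingers move at their own pace and stop on an object; "force" is the grip in N (left out, the last holds). Time passes only in rows, so rows that repeat a pose let the fingers close. It gives the time, the measured TCP pose, the force and the opening at its end, in the units of the state.
- get_obs(): the state, without advancing time (a new reading comes with each control period).
- camera(name): name is "scene" or "top" or "wrist"; returns a dict with "pixels" (420x560x3 uint8, blue, green, red), "vertical_fov" (degrees; the focal length in pixels is half the picture's height over the tangent of half this angle, whatever the lens; pixels are square), "cx", "cy" (the principal point, pixels), "D" ([k1, k2, p1, p2, k3] as OpenCV has them; the pictures are not rectified), "T" (4x4, takes a point from camera to world coordinates). Camera axes: x right, y up, looking along -z (the intrinsics and any distortion apply to the point x, -y, -z); pixel columns grow to the right and rows downward; lengths in m; the calibration is good to about 2 mm. A picture is of the moment at which its call begins. There is no depth.
- hand_in(): hands the job in, once; it reports no verdict.
The state is a dict: "time": time; "q": joint angles; "joint_velocities": joint speeds; "joint_torque": joint torques, N m; "position": TCP position; "tool_rot": TCP orientation; "ft_force": force on the tool from outside, world axes, zero at the start; "moment": the same for the moment, N m; "grip_width": finger opening in m.
Only numpy, scipy, OpenCV 4.12 (cv2) and the standard library are available. Lean on these libraries where they do the work, as an engineer would, in place of code of your own. Each camera call takes 0.05 s, during which the arm holds its last target.

## Working session

There is one attempt and no reset: what is moved stays moved. The work goes in short steps, Python scripts to look and compute and a tool call to move; the robot and the scene stay as the last step left them, time stands still between calls to the robot, and variables do not carry over. Pictures are saved under pics/ and viewed, and the job is handed in when it is done.

Besides the shell and the picture viewer there is one more tool, called after "Request:" by a JSON object that holds its "op" and its "data", one argument or row to a line. servo_tool: Moves the arm, as the interface text tells. Its arguments: {"type":"object","properties":{"steps":{"type":"array"},"force":{"type":"number"}},"required":["steps"]}

```bash
mkdir -p pics; cat > h.py <<'E'
import numpy as np, cv2
from rig import get_obs, camera, tip_reach
def snap(name,fn):
    c=camera(name); cv2.imwrite('pics/'+fn+'.png',c['pixels']); np.savez('pics/'+fn+'.npz',**{k:np.array(v) for k,v in c.items()}); return c
def load(fn): return np.load('pics/'+fn+'.npz')
def K(c):
    f=210/np.tan(np.radians(float(c['vertical_fov']))/2); return np.array([[f,0,float(c['cx'])],[0,f,float(c['cy'])],[0,0,1]])
def ray(c,uv):
    p=cv2.undistortPoints(np.array([[uv]],float),K(c),c['D'].astype(float))[0,0]
    T=c['T']; d=T[:3,:3]@np.array([p[0],-p[1],-1]); return T[:3,3],d
def atz(c,uv,z):
    o,d=ray(c,uv); return o+d*(z-o[2])/d[2]
def proj(c,P):
    T=c['T']; P=np.atleast_2d(P); q=(P-T[:3,3])@T[:3,:3]; q=q*[1,-1,-1]
    return cv2.projectPoints(q,np.zeros(3),np.zeros(3),K(c),c['D'].astype(float))[0][:,0]
def tri(*cu):
    A=np.zeros((3,3));b=np.zeros(3)
    for c,uv in cu:
        o,d=ray(c,uv); d=d/np.linalg.norm(d); M=np.eye(3)-np.outer(d,d);A+=M;b+=M@o
    return np.linalg.solve(A,b)
def crop(fn,x0,y0,x1,y1,s,out):
    im=cv2.imread('pics/'+fn+'.png')[y0:y1,x0:x1]; cv2.imwrite('pics/'+out+'.png',cv2.resize(im,None,fx=s,fy=s,interpolation=cv2.INTER_CUBIC))
E
python3 - <<'E'
from h import *
for n in ['scene','top','wrist']:
    c=snap(n,n+'0'); print(n,c['vertical_fov'],c['cx'],c['cy'],c['D'],np.round(c['T'],4).tolist())
print(get_obs(),tip_reach if not callable(tip_reach) else tip_reach())
E
```

```text
scene 56.50103044515813 273.8987700097621 212.48091340698153 [-0.04140826  0.          0.          0.          0.        ] [[0.736, -0.4909, 0.4661, 1.0639], [0.6769, 0.5431, -0.4969, -0.4653], [-0.0092, 0.6812, 0.732, 0.817], [0.0, 0.0, 0.0, 1.0]]
top 57.78696822075685 278.79793977518045 203.16737862039193 [-0.04379264  0.          0.          0.          0.        ] [[-0.0224, 0.988, -0.1529, 0.4423], [-0.9992, -0.0273, -0.0298, -0.0154], [-0.0336, 0.1521, 0.9878, 1.1485], [0.0, 0.0, 0.0, 1.0]]
wrist 64.20241092458096 279.2215859395932 207.65462086045633 [-0.07192699  0.          0.          0.          0.        ] [[0.2839, -0.9275, -0.2431, 0.1111], [0.9588, 0.2741, 0.074, 0.6191], [-0.002, -0.2541, 0.9672, 0.3833], [0.0, 0.0, 0.0, 1.0]]
{'time': 0.15, 'q': array([ 1.10447979e+00,  5.28284114e-01,  1.43359440e+00,  2.27175887e-05,
        1.18138929e+00, -1.78509502e-01]), 'joint_velocities': array([-0.00097317, -0.00250206, -0.00393771, -0.00155692, -0.00025522,
       -0.00092814]), 'joint_torque': array([ 3.20154868e-04, -4.40433347e+01, -1.76841652e+01,  6.33118744e-02,
        5.52590657e-02, -1.02536590e-04]), 'position': array([0.17726627, 0.59907188, 0.40398114]), 'tool_rot': array([ 1.43411591e-01,  9.89662778e-01, -7.91085571e-04, -2.75353088e-04]), 'ft_force': array([ 0.10044167, -0.00986289, -0.59402891]), 'moment': array([ 0.02253129, -0.01876456, -0.00893199]), 'grip_width': 0.08681382347321298} 0.1822
```

View pics/scene0.png

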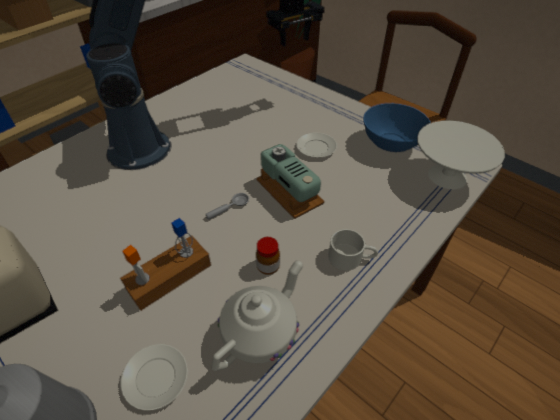

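View pics/top0.png

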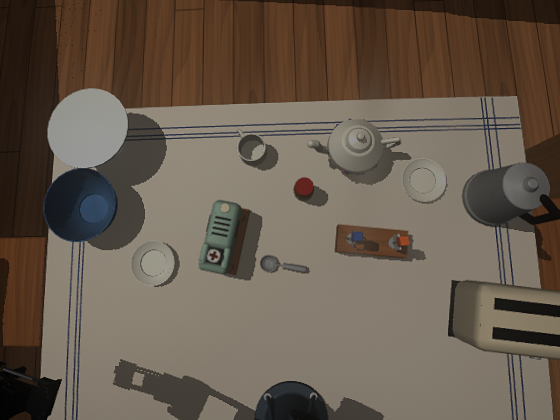

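View pics/wrist0.png

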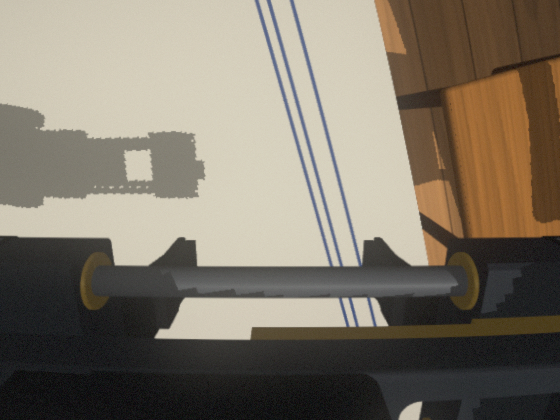

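```bash
python3 - <<'E'
from h import *
crop('top0',325,210,425,270,8,'c1')
crop('top0',190,190,260,285,6,'c2')
crop('scene0',110,205,220,315,7,'c3')
crop('scene0',250,135,335,220,7,'c4')
E
```

```text
(no output)
```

View pics/c1.png

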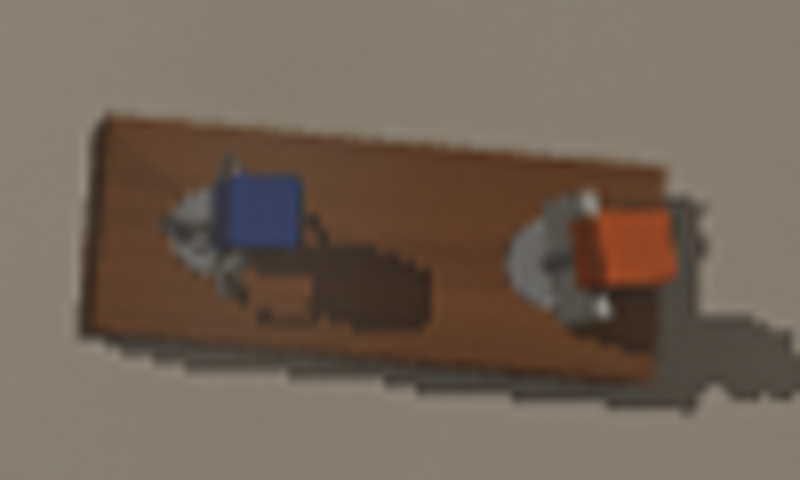

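View pics/c2.png

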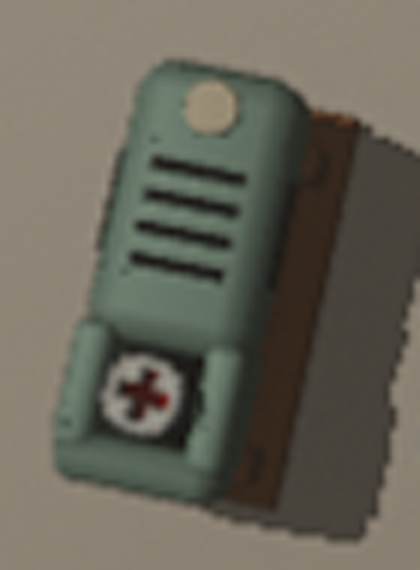

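View pics/c3.png

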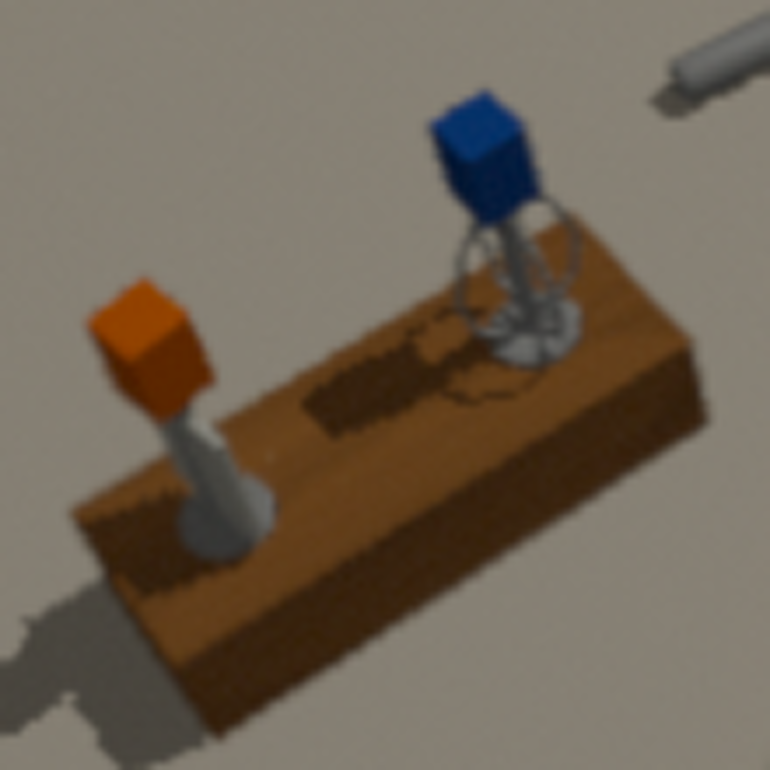

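View pics/c4.png

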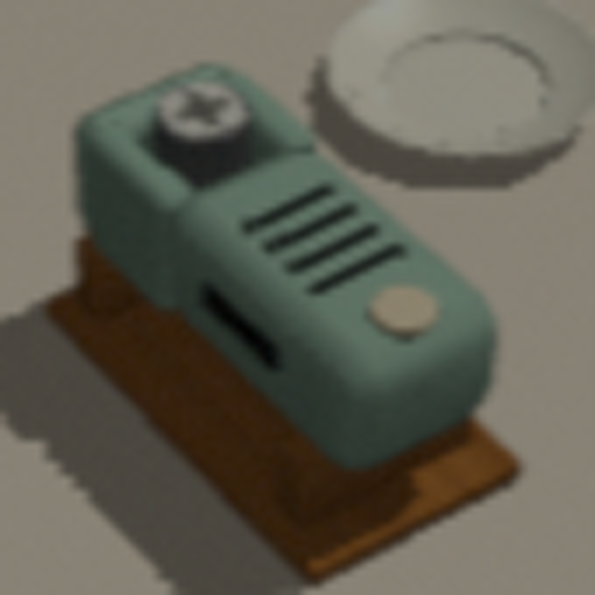

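```bash
python3 - <<'E'
from h import *
t=load('top0');s=load('scene0')
def cc(p,x0,y0,k): return (x0+(p[0]+.5)/k-.5, y0+(p[1]+.5)/k-.5)
capT=[atz(t,cc(p,325,210,8),.161)[:2] for p in [(236,177),(300,178),(299,249),(234,246)]]
print('cap top',np.round(capT,4).tolist(),np.mean(capT,0))
capS=[atz(s,cc(p,110,205,7),.161)[:2] for p in [(431,127),(485,92),(523,124),(471,160)]]
print('cap scene',np.round(capS,4).tolist(),np.mean(capS,0))
for n,C in(('t',capT),('s',capS)):
    C=np.array(C); print(n,[np.round(np.degrees(np.arctan2(*(C[(i+1)%4]-C[i])[::-1])),1) for i in range(4)],[np.round(np.linalg.norm(C[(i+1)%4]-C[i]),4) for i in range(4)])
print('sock top',atz(t,cc((142,393),190,190,6),.120), 'scene',atz(s,cc((204,110),250,135,7),.120))
st=[atz(t,cc(p,325,210,8),.05)[:2] for p in [(105,115),(664,168),(655,380),(85,333)]]
print('stand',np.round(st,4).tolist(),np.mean(st,0))
mx=np.array([atz(t,cc(p,190,190,6),.108)[:2] for p in [(210,107),(142,393)]]);print('mix',mx)
E
```

```text
cap top [[0.5152, -0.1785], [0.5143, -0.1991], [0.4915, -0.1976], [0.493, -0.1767]] [ 0.50349529 -0.18798968]
cap scene [[0.4958, -0.1983], [0.4966, -0.1771], [0.5168, -0.1775], [0.5166, -0.1983]] [ 0.5064594  -0.18781665]
t [np.float64(-92.4), np.float64(176.1), np.float64(85.9), np.float64(-4.6)] [np.float64(0.0206), np.float64(0.0229), np.float64(0.0209), np.float64(0.0223)]
s [np.float64(87.8), np.float64(-1.2), np.float64(-90.6), np.float64(-180.0)] [np.float64(0.0213), np.float64(0.0203), np.float64(0.0208), np.float64(0.0209)]
sock top [0.46452856 0.19590695 0.12      ] scene [0.46562854 0.19615223 0.12      ]
stand [[0.547, -0.1509], [0.5225, -0.3504], [0.4472, -0.3419], [0.4691, -0.1403]] [ 0.49643943 -0.24589156]
mix [[0.59555641 0.16698133]
 [0.46478772 0.19837242]]
```

Request:
{"op": "servo_tool", "data": {
  "steps": [0.087,-0.02,-0.014,0,0,0.087,-0.06,-0.042,0,0,0.087,-0.11,-0.076,0,0,0.087,-0.16,-0.11,0,0,0.087,-0.21,-0.144,0,0,0.087,-0.26,-0.178,0,0,0.087,-0.31,-0.213,0,0,0.087,-0.36,-0.247,0,0,0.087,-0.4,-0.275,0,0,0.087,-0.43,-0.296,0,0,0.087,-0.441,-0.303,0,0,0.087,-0.441,-0.303,0,0]
}}

```text
time: 1.65
position: [0.5141, 0.1828, 0.4046]
tool_rot: [0.144, 0.99, 0.0, -0.0]
ft_force: [-0.7, 0.4, -0.1]
grip_width: 0.0869
```

```bash
python3 - <<'E'
from h import *
snap('wrist','w1'); o=get_obs(); print(o['time'],o['position'],o['tool_rot'],o['joint_velocities'],o['ft_force'])
E
```

```text
1.7 [0.5135138  0.18359171 0.40456936] [ 1.43636304e-01  9.89630279e-01  5.29843078e-05 -7.21184104e-04] [ 0.02613845 -0.00300906  0.00864788  0.00211087  0.00144464 -0.00069111] [-1.16359415  0.17240499 -0.57216803]
```

View pics/w1.png

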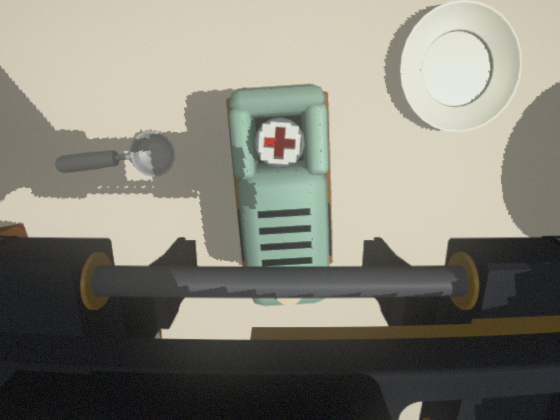

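```bash
python3 - <<'E'
from h import *
snap('wrist','w2'); o=get_obs(); print(o['time'],o['position'],o['joint_velocities'],o['q'])
crop('w2',245,105,315,175,10,'c5')
E
```

```text
1.75 [0.51319889 0.18413556 0.40458214] [ 0.01728441 -0.00259548  0.00079435 -0.00086411 -0.00169808 -0.00132791] [ 1.39367153e-01  4.20767342e-01  1.63336986e+00  5.35039759e-04
  1.08887923e+00 -1.14456238e+00]
```

View pics/c5.png

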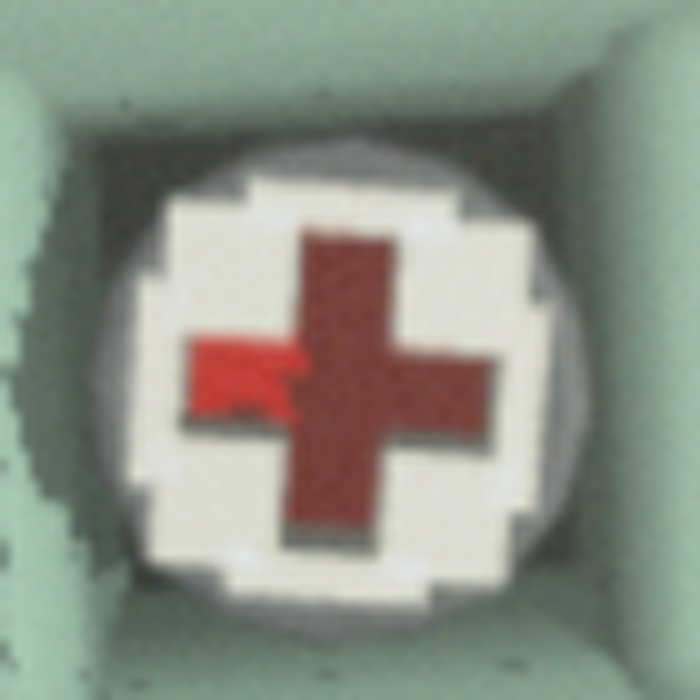

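```bash
python3 - <<'E'
from h import *
c=load('w2')
def cc(p,x0=245,y0=105,k=10): return (x0+(p[0]+.5)/k-.5, y0+(p[1]+.5)/k-.5)
P=[atz(c,cc(p),.120)[:2] for p in [(349.5,233.5),(328.5,551.5),(184,384.5),(493.5,403.5)]]
P=np.array(P);print(P,P[:2].mean(0),P[2:].mean(0))
for a,b in((0,1),(2,3)):
    d=P[b]-P[a];print(np.degrees(np.arctan2(d[1],d[0])),np.linalg.norm(d))
# ring centre
print(proj(load('top0'),[[*P.mean(0),.12]]),proj(load('scene0'),[[*P.mean(0),.12]]))
E
```

```text
[[0.45269815 0.2023719 ]
 [0.4757257  0.19382183]
 [0.46006835 0.18675225]
 [0.46832802 0.2094425 ]] [0.46421192 0.19809686] [0.46419818 0.19809737]
-20.3698195955331 0.02456362563802159
69.9975591448717 0.024146832446637942
[[212.44596142 255.2210676 ]] [[278.80091079 149.76527216]]
```

Request:
{"op": "servo_tool", "data": {
  "steps": [0.087,-0.008,-0.02,-0.001,-0.02,0.087,-0.025,-0.064,-0.003,-0.05,0.087,-0.045,-0.116,-0.006,-0.09,0.087,-0.068,-0.174,-0.008,-0.13,0.087,-0.09,-0.232,-0.01,-0.17,0.087,-0.11,-0.284,-0.012,-0.21,0.087,-0.126,-0.326,-0.014,-0.24,0.087,-0.135,-0.348,-0.015,-0.253,0.087,-0.135,-0.348,-0.015,-0.253,0.087,-0.135,-0.348,-0.015,-0.253]
}}

```text
time: 3.0
position: [0.5446, -0.1865, 0.4195]
tool_rot: [0.017, 1.0, 0.001, -0.001]
ft_force: [0.4, 0.5, -0.2]
grip_width: 0.087
```

```bash
python3 - <<'E'
from h import *
snap('wrist','w3'); o=get_obs(); print(o['time'],o['position'],o['joint_velocities'],o['q'],o['tool_rot'])
E
```

```text
3.05 [ 0.54467139 -0.18640621  0.41960505] [ 0.0005462  -0.00118143 -0.00248878 -0.00464918 -0.0018181  -0.00231464] [-5.23879379e-01  4.43998883e-01  1.54172388e+00  5.46539098e-04
  1.15727304e+00 -2.06208679e+00] [ 1.64037047e-02  9.99865173e-01  5.59630220e-04 -4.91523376e-04]
```

View pics/w3.png

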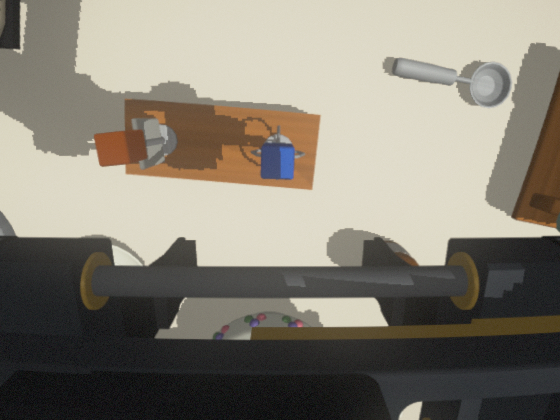

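```bash
python3 - <<'E'
from h import *
crop('w3',235,120,325,195,8,'c6')
E
```

```text
(no output)
```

View pics/c6.png

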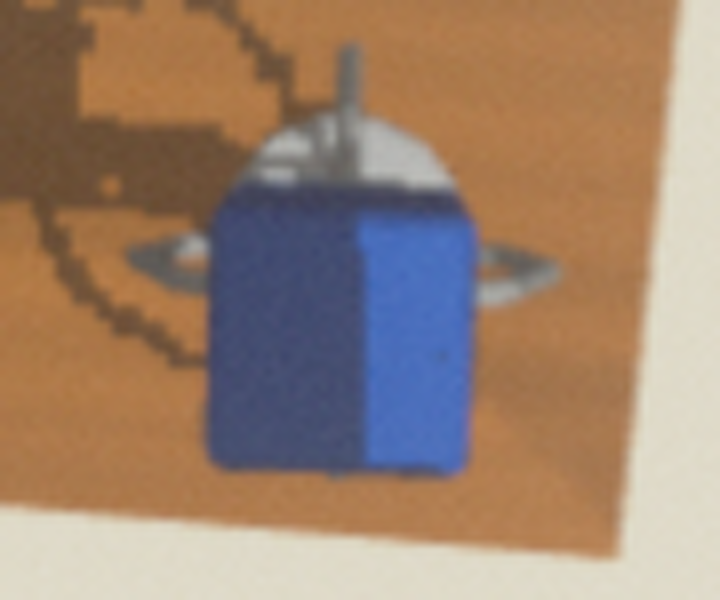

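```bash
python3 - <<'E'
from h import *
c=load('w3')
def cc(p,x0=235,y0=120,k=8): return (x0+(p[0]+.5)/k-.5, y0+(p[1]+.5)/k-.5)
P=np.array([atz(c,cc(p),.161)[:2] for p in [(213,212),(477,218),(468,473),(207,468)]])
print(P,P.mean(0))
for i in range(4):
    d=P[(i+1)%4]-P[i];print(np.degrees(np.arctan2(d[1],d[0])),np.linalg.norm(d))
W=np.array([atz(c,cc(p),.086)[:2] for p in [(126,258),(559,269)]]);d=W[1]-W[0];print(W,W.mean(0),np.degrees(np.arctan2(d[1],d[0])),np.linalg.norm(d))
E
```

```text
[[ 0.49277645 -0.1966556 ]
 [ 0.49407756 -0.17348418]
 [ 0.51674432 -0.17481205]
 [ 0.51549999 -0.19824013]] [ 0.50477458 -0.18579799]
86.78613220680381 0.023207926931446615
-3.3526952642359866 0.02270562755589185
-93.04029270623232 0.023461098028355356
176.01119103387495 0.022778718636648824
[[ 0.50310347 -0.21105571]
 [ 0.50606207 -0.16086006]] [ 0.50458277 -0.18595788] 86.62681621519968 0.050282771753197356
```

Request:
{"op": "servo_tool", "data": {
  "steps": [0.087,0.015,0,0.0,0.01,0.087,0.035,-0.001,0.01,0.025,0.087,0.04,-0.001,0.03,0.025,0.087,0.04,-0.001,0.06,0.025,0.087,0.04,-0.001,0.085,0.025,0.087,0.04,-0.001,0.1,0.025,0.087,0.04,-0.001,0.1075,0.025,0.087,0.04,-0.001,0.1075,0.025,0.087,0.04,-0.001,0.1075,0.025],
  "force": 30
}}

```text
time: 4.18
position: [0.5052, -0.1882, 0.313]
tool_rot: [0.03, 1.0, -0.0, 0.001]
ft_force: [0.4, 0.5, -0.1]
grip_width: 0.0867
```

```bash
python3 - <<'E'
from h import *
snap('wrist','w4'); snap('scene','s4');o=get_obs(); print(o['time'],o['position'],o['tool_rot'],o['ft_force'])
crop('w4',200,200,360,320,5,'c7');crop('s4',110,120,250,260,5,'c8')
E
```

```text
4.275 [ 0.50514287 -0.18817162  0.31303896] [ 2.98703574e-02  9.99553396e-01 -4.50497354e-04  7.53319586e-04] [-0.52750015 -0.10493134 -0.12663346]
```

View pics/c7.png

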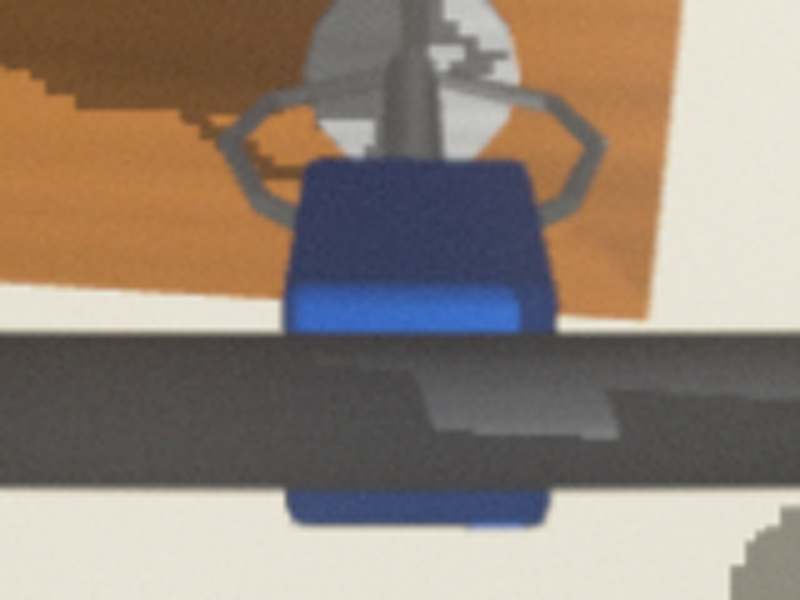

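View pics/c8.png

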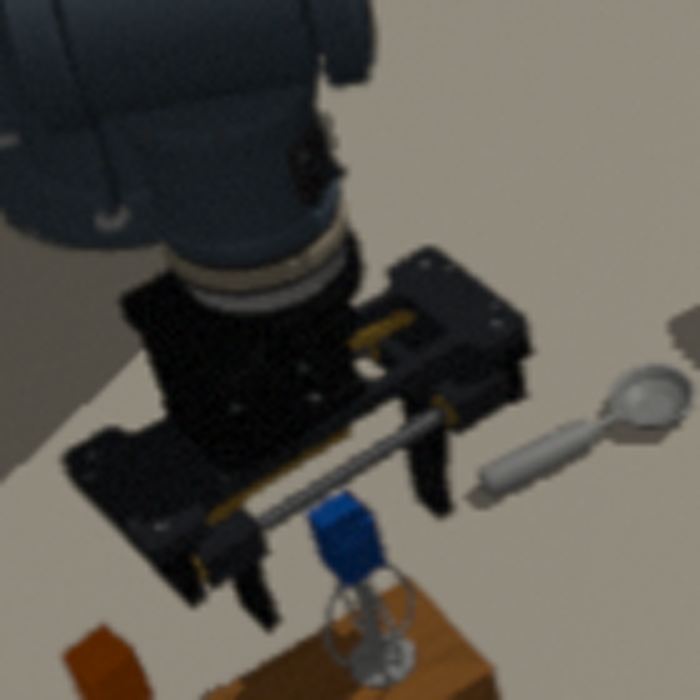

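Request:
{"op": "servo_tool", "data": {
  "steps": [0.087,0,0.002,0.001,0,0.0,0,0.002,0.001,0,0.0,0,0.002,0.001,0,0.0,0,0.002,0.001,0,0.0,0,0.002,0.001,0,0.0,0,0.002,0.001,0,0.0,0,0.002,0.001,0,0.0,0,0.002,0.001,0,0.0,0,0.002,0.001,0,0.0,0,0.002,0.001,0],
  "force": 30
}}

```text
time: 5.52
position: [0.505, -0.186, 0.3112]
tool_rot: [0.03, 1.0, 0.0, -0.0]
ft_force: [0.3, -0.6, -0.9]
grip_width: 0.0238
```

```bash
python3 - <<'E'
from h import *
snap('wrist','w5');o=get_obs(); print(o['time'],o['position'],o['tool_rot'],o['ft_force'],o['moment'],o['grip_width'])
E
```

```text
5.575 [ 0.50499299 -0.18606482  0.31122608] [ 2.98938719e-02  9.99553078e-01 -1.99624282e-06 -1.76426471e-05] [ 0.67426585  0.93092334 -0.88885103] [0.04203763 0.00132831 0.01943119] 0.023725834170288857
```

View pics/w5.png

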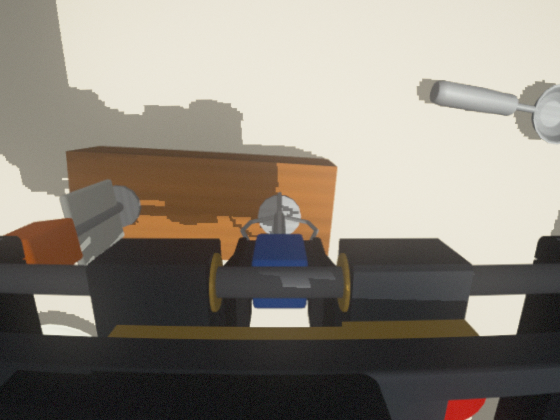

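Request:
{"op": "servo_tool", "data": {
  "steps": [0.0,0,0,-0.015,0,0.0,0,0,-0.04,0,0.0,0,0,-0.075,0,0.0,0,0,-0.11,0,0.0,0,0,-0.14,0,0.0,0,0,-0.155,0,0.0,0,0,-0.16,0,0.0,0,0,-0.16,0]
}}

```text
time: 6.58
position: [0.5048, -0.1859, 0.4707]
tool_rot: [0.03, 1.0, 0.0, -0.001]
ft_force: [-0.1, -0.2, -1.7]
grip_width: 0.0238
```

Request:
{"op": "servo_tool", "data": {
  "steps": [0.0,0.003,0.015,0,0.01,0.0,0.01,0.05,0,0.04,0.0,0.017,0.095,0,0.08,0.0,0.025,0.145,0,0.12,0.0,0.033,0.195,0,0.16,0.0,0.041,0.245,0,0.2,0.0,0.049,0.295,0,0.24,0.0,0.056,0.335,0,0.27,0.0,0.061,0.365,0,0.285,0.0,0.0637,0.381,0,0.293,0.0,0.0637,0.381,0,0.293,0.0,0.0637,0.381,0,0.293]
}}

```text
time: 8.07
position: [0.4638, 0.1979, 0.4707]
tool_rot: [0.175, 0.985, -0.0, -0.001]
ft_force: [0.2, 0.2, -0.5]
grip_width: 0.0237
```

```bash
python3 - <<'E'
from h import *
snap('wrist','w6');snap('scene','s6');o=get_obs(); print(o['time'],o['position'],o['tool_rot'],o['ft_force'],o['moment'],o['grip_width'],o['joint_velocities'])
crop('s6',215,60,355,200,5,'c9');crop('w6',180,130,380,280,4,'c10')
E
```

```text
8.175 [0.46415426 0.19748628 0.47096829] [ 1.75947444e-01  9.84399479e-01 -2.49769637e-04 -3.18520382e-04] [-0.98013808  0.58513037 -0.24901577] [-0.01968848 -0.04313507 -0.00817566] 0.02406238395925257 [-0.00553415 -0.00195788 -0.00553756  0.00097921 -0.0002634  -0.00162977]
```

View pics/c10.png

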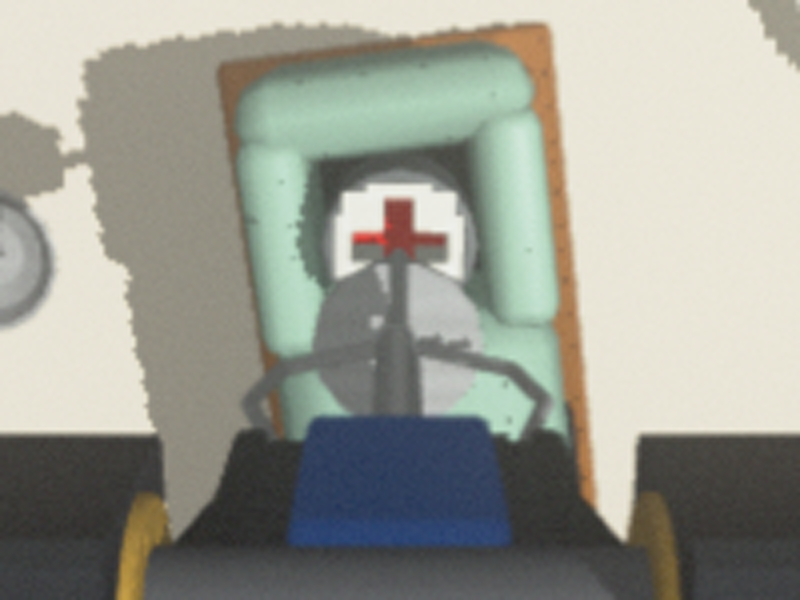

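View pics/c9.png

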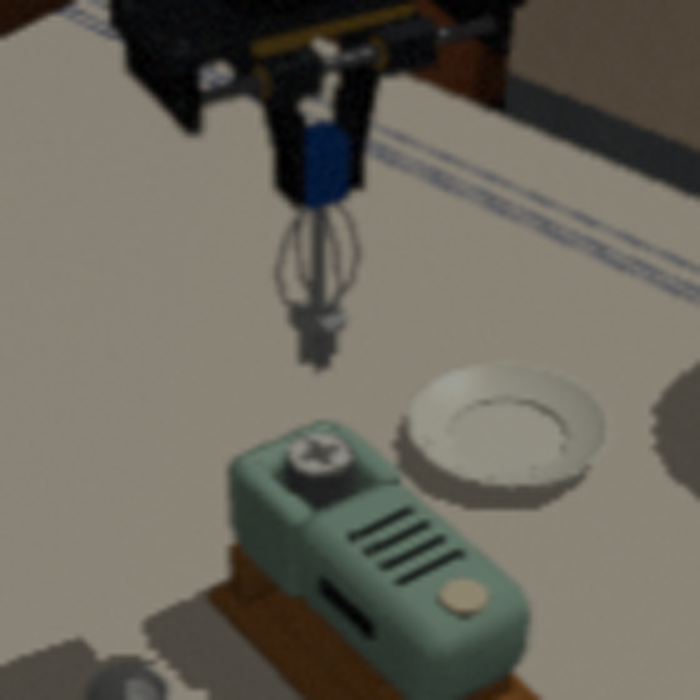

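```bash
python3 - <<'E'
from h import *
crop('w6',250,165,310,240,10,'c11')
c=load('w6')
for n,p in(('sock',[.4642,.1981,.12]),('collar exp',[.4642,.1975,.2137])): print(n,proj(c,[p]))
E
```

```text
sock [[279.36653983 191.39792911]]
collar exp [[278.50067155 217.93230453]]
```

View pics/c11.png

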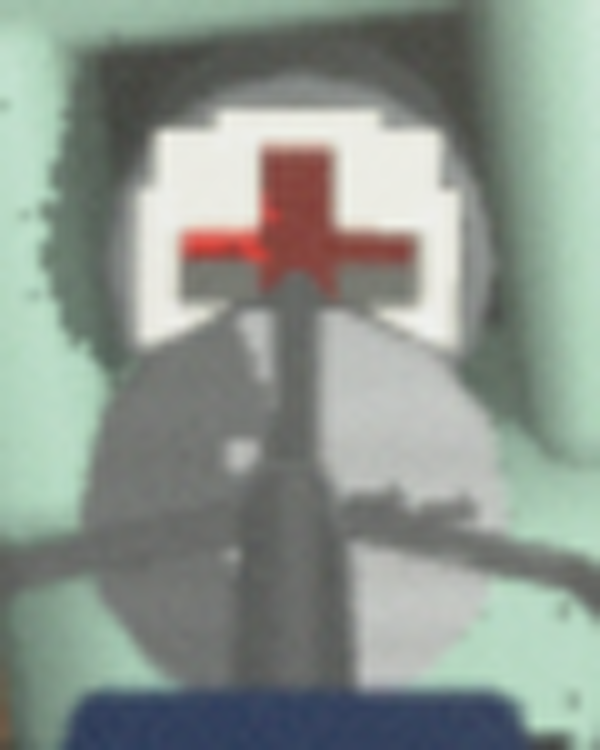

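```bash
python3 - <<'E'
from h import *
crop('w5',250,180,310,240,10,'c12')
th=np.linspace(0,2*np.pi,721)
def ext(fn,ctr,z):
    c=load(fn); q=proj(c,np.c_[ctr[0]+.016*np.cos(th),ctr[1]+.016*np.sin(th),np.full_like(th,z)])
    return q.min(0),q.max(0)
for fn,ctr,z in(('w5',(.505,-.1861),.054),('w6',(.4642,.1975),.2137)): print(fn,ext(fn,ctr,z))
E
```

```text
w5 (array([256.78825506, 195.35045725]), array([300.25150658, 237.09166316]))
w6 (array([256.7708017, 196.7258277]), array([300.23471707, 238.43592823]))
```

View pics/c12.png

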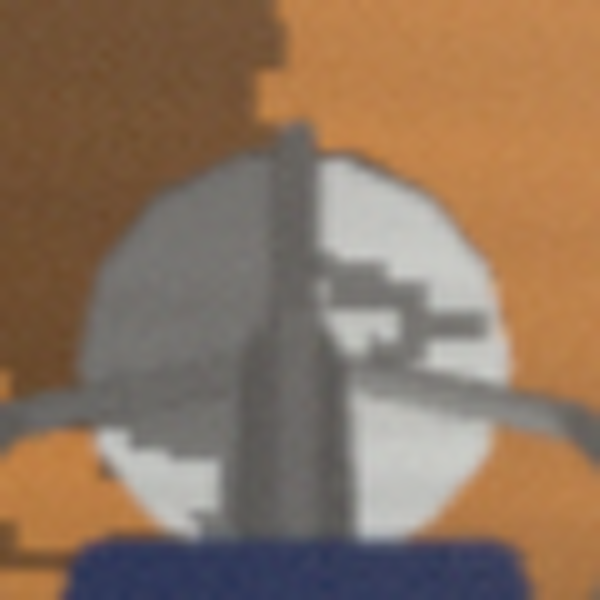

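```bash
python3 - <<'E'
from h import *
from scipy.optimize import least_squares
th=np.linspace(0,2*np.pi,721)
def ext(c,ctr,z):
    q=proj(c,np.c_[ctr[0]+.016*np.cos(th),ctr[1]+.016*np.sin(th),np.full_like(th,z)]); return q[:,0].min(),q[:,0].max(),q[:,1].min()
def fit(fn,z,m):
    c=load(fn); r=least_squares(lambda p:np.array(ext(c,p,z))-m,[.46,.19] if fn!='w5' else [.5,-.19],x_scale=.01); return r.x,r.fun
for fn,z,m in(('w5',.054,[257.55,300.6,194.3]),('w6',.2137,[257.7,300.3,194.6])):
    x,f=fit(fn,z,np.array(m)); c=load(fn); print(fn,x,f,'cam',c['T'][:3,3], 'collar in cam', (np.r_[x,z]-c['T'][:3,3])@c['T'][:3,:3])
c=load('w6'); S=atz(c,(279.5,191.3),.12); print(S)
d=(S[:2]-x); phi=np.arctan2(.984399,.175947)*2; tx=np.array([np.cos(phi),np.sin(phi)]);ty=np.array([np.cos(phi-np.pi/2),np.sin(phi-np.pi/2)])
print('d tool',d@tx,d@ty,'yaw y',np.degrees(phi)-90)
for fn in('w2','w3','w5','w6'):
    T=load(fn)['T']; print(fn,T[:3,:3][2])
E
```

```text
w5 [ 0.50425304 -0.1856455 ] [-0.2242      0.22420827  0.00755092] cam [ 0.43611349 -0.18147166  0.29063184] collar in cam [-1.07815243e-04 -5.81782035e-03 -2.46213701e-01]
w6 [0.46285908 0.19838401] [-0.46761124  0.46745956  0.01570032] cam [0.39904327 0.22235007 0.45014766] collar in cam [-1.64188605e-04 -6.05293559e-03 -2.46003370e-01]
[0.46415189 0.19826087 0.12      ]
d tool -0.001255429527528903 0.0003323193351500025 yaw y 69.73244236132314
w2 [-1.62780252e-04 -2.53015792e-01  9.67462135e-01]
w3 [ 0.0014786  -0.25329009  0.96738924]
w5 [ 8.15387867e-05 -2.54416488e-01  9.67094744e-01]
w6 [-0.0012118  -0.25329153  0.96738924]
```

Request:
{"op": "servo_tool", "data": {
  "steps": [0.0,-0.0005,0,0.01,0,0.0,-0.0012,0.0003,0.025,0,0.0,-0.0012,0.0003,0.037,0,0.0,-0.0012,0.0003,0.045,0,0.0,-0.0012,0.0003,0.045,0,0.0,-0.0012,0.0003,0.045,0,0.0,-0.0012,0.0003,0.045,0]
}}

```text
time: 9.05
position: [0.4656, 0.198, 0.4267]
tool_rot: [0.175, 0.984, 0.0, 0.001]
ft_force: [0.2, 0.3, -0.9]
grip_width: 0.024
```

```bash
python3 - <<'E'
from h import *
snap('wrist','w7');snap('scene','s7');o=get_obs();snap('top','t7'); print(o['time'],o['position'],o['tool_rot'],o['ft_force'],o['moment'],o['grip_width'])
crop('s7',240,90,320,170,9,'c13');crop('w7',245,170,315,240,10,'c14');crop('t7',180,215,250,285,10,'c15')
c=load('s7');print(proj(c,[[.4642,.1981,.12]]))
E
```

```text
9.15 [0.46549094 0.19800893 0.4266659 ] [1.75450219e-01 9.84488182e-01 1.69552303e-04 4.60534923e-04] [-0.36542978 -0.01023337 -0.91182632] [-0.06528331  0.00773684  0.01052637] 0.02375839936240115
[[278.80027723 149.76407618]]
```

View pics/c13.png

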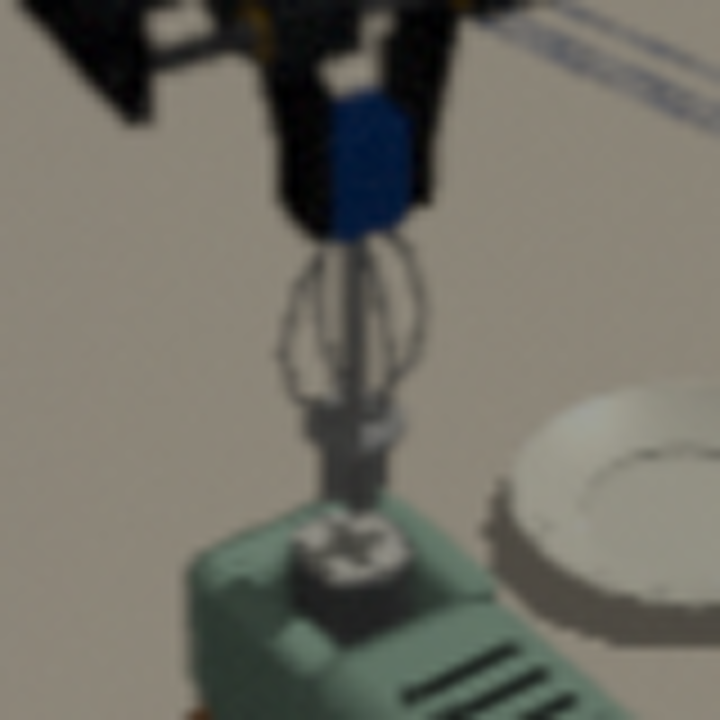

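View pics/c14.png

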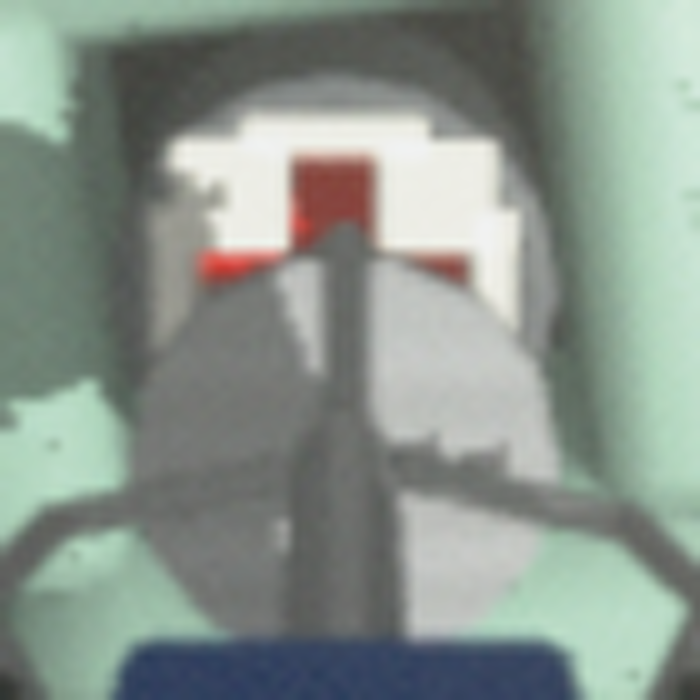

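```bash
cat > rel.py <<'E'
from h import *
from scipy.optimize import least_squares
th=np.linspace(0,2*np.pi,721)
def rel(fn,x0,y0,k,zc,coll,cross):
    # coll: left x,right x, top y ; cross: topmid, left top corner, right top corner (crop px)
    c=load(fn); cc=lambda p:np.array([x0+(p[0]+.5)/k-.5,y0+(p[1]+.5)/k-.5])
    m=np.array([cc((coll[0],0))[0],cc((coll[1],0))[0],cc((0,coll[2]))[1]])
    def ext(p):
        q=proj(c,np.c_[p[0]+.016*np.cos(th),p[1]+.016*np.sin(th),np.full_like(th,zc)]); return np.array([q[:,0].min(),q[:,0].max(),q[:,1].min()])
    r=least_squares(lambda p:ext(p)-m,[.464,.198],x_scale=.01)
    T=c['T']; ty=T[:2,0]/np.linalg.norm(T[:2,0]); tx=np.array([-ty[1],ty[0]]); 
    loc=np.array([[.0125,0],[.004,-.0125],[.004,.0125]]); M=np.array([cc(p) for p in cross])
    def f(p):
        a=p[2]; X=np.cos(a)*tx+np.sin(a)*ty; Y=-np.sin(a)*tx+np.cos(a)*ty
        P=p[:2]+loc[:,:1]*X+loc[:,1:]*Y
        return (proj(c,np.c_[P,np.full(3,.12)])-M).ravel()
    s=least_squares(f,[.464,.198,0],x_scale=[.01,.01,.1])
    d=s.x[:2]-r.x
    print('collar',r.x,r.fun.round(2),'sock',s.x,s.fun.round(2),'d(img-up,img-right) mm',1e3*d@tx,1e3*d@ty,'tx',tx)
E
python3 - <<'E'
from rel import *
rel('w7',245,170,10,.4267-.2612+.004,(132,555,248),[(334,157),(203,256),(470,256)])
E
```

```text
collar [0.46513828 0.19867671] [-0.6   0.6   0.02] sock [ 0.46452271  0.1981788  -0.00364915] [ 0.14  0.24 -1.   -0.06  0.86 -0.16] d(img-up,img-right) mm 0.40563160265901466 -0.6799325165563408 tx [-0.9384167   0.34550556]
```

View pics/c15.png

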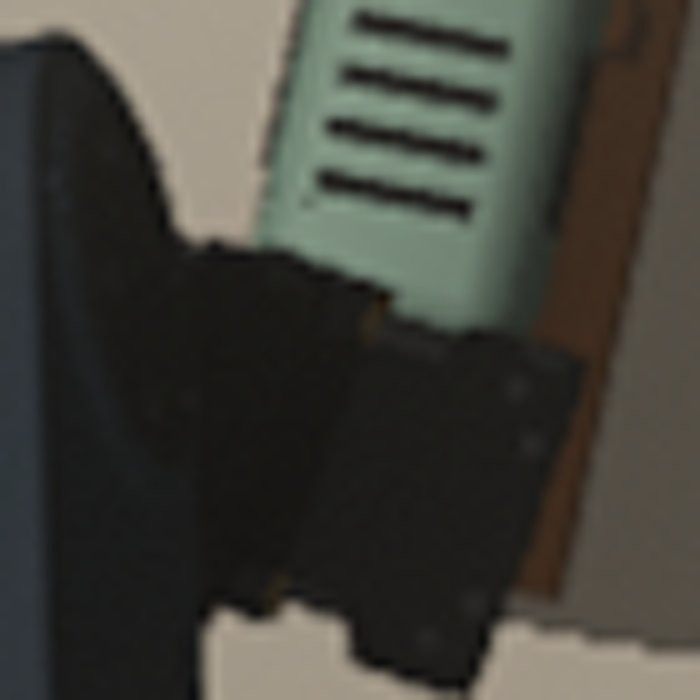

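Request:
{"op": "servo_tool", "data": {
  "steps": [0.0,0.0004,-0.0004,0.003,0,0.0,0.0004,-0.0004,0.007,0,0.0,0.0004,-0.0004,0.011,0,0.0,0.0004,-0.0004,0.014,0,0.0,0.0004,-0.0004,0.017,0,0.0,0.0004,-0.0004,0.019,0,0.0,0.0004,-0.0004,0.021,0,0.0,0.0004,-0.0004,0.021,0,0.0,0.0004,-0.0004,0.021,0],
  "force": 45
}}

```text
time: 10.32
position: [0.4649, 0.1977, 0.4053]
tool_rot: [0.175, 0.984, 0.0, 0.0]
ft_force: [-0.5, 0.1, -0.7]
grip_width: 0.0234
```

```bash
python3 - <<'E'
from h import *
snap('wrist','w8');snap('scene','s8');o=get_obs(); print(o['time'],o['position'],o['tool_rot'],o['ft_force'],o['moment'],o['grip_width'])
crop('s8',240,90,320,170,9,'c16');crop('w8',245,170,315,240,10,'c17')
E
```

```text
10.425 [0.46494776 0.19772341 0.40537238] [1.75474329e-01 9.84483993e-01 4.76424654e-05 1.58482540e-04] [-0.49368422 -0.82103877  0.06009106] [-0.08098062  0.00094389 -0.04771341] 0.02344529837742982
```

View pics/c16.png

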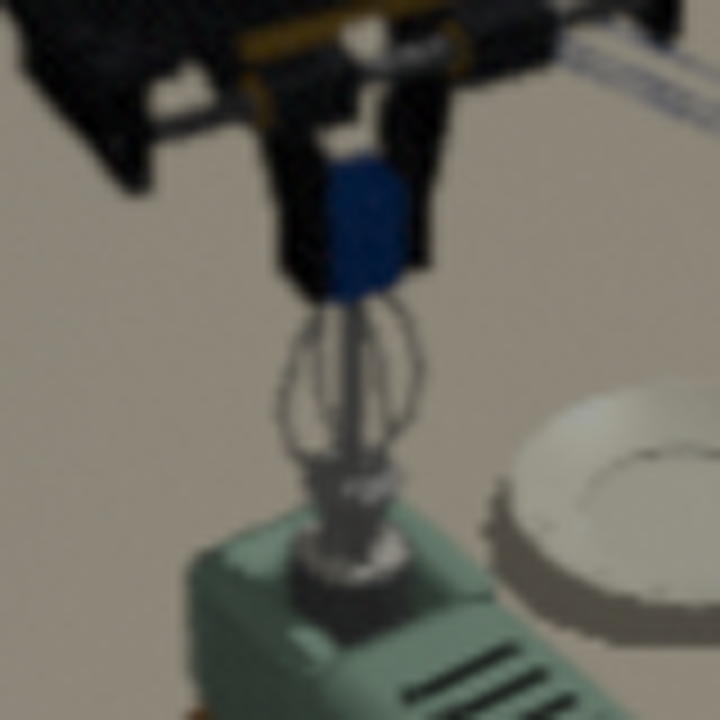

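View pics/c17.png

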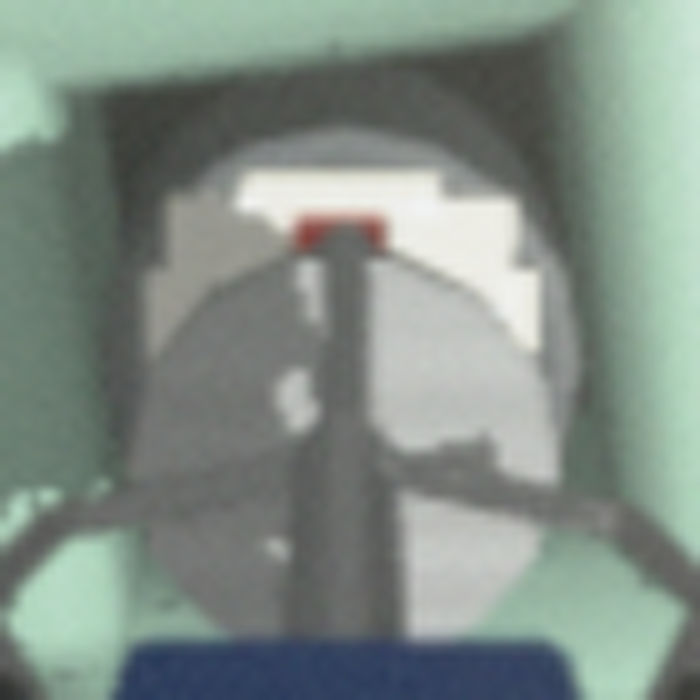

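Request:
{"op": "servo_tool", "data": {
  "steps": [0.0,0,0,0.003,0,0.0,0,0,0.006,0,0.0,0,0,0.009,0,0.0,0,0,0.012,0,0.0,0,0,0.015,0,0.0,0,0,0.018,0,0.0,0,0,0.018,0,0.0,0,0,0.018,0]
}}

```text
time: 11.42
position: [0.465, 0.1977, 0.3876]
tool_rot: [0.175, 0.984, 0.0, 0.0]
ft_force: [-1.6, 0.4, 2.4]
grip_width: 0.0241
```

```bash
python3 - <<'E'
from h import *
snap('scene','s9');o=get_obs(); print(o['time'],o['position'],o['tool_rot'],o['ft_force'],o['moment'],o['grip_width'])
crop('s9',240,90,320,170,9,'c18')
E
```

```text
11.475 [0.46493569 0.19773616 0.38756766] [1.75454749e-01 9.84487471e-01 5.84517732e-05 2.15824044e-04] [-0.90218892  0.20477947  2.76144354] [-0.02961133  0.14970971 -0.01232166] 0.023445774569287415
```

View pics/c18.png

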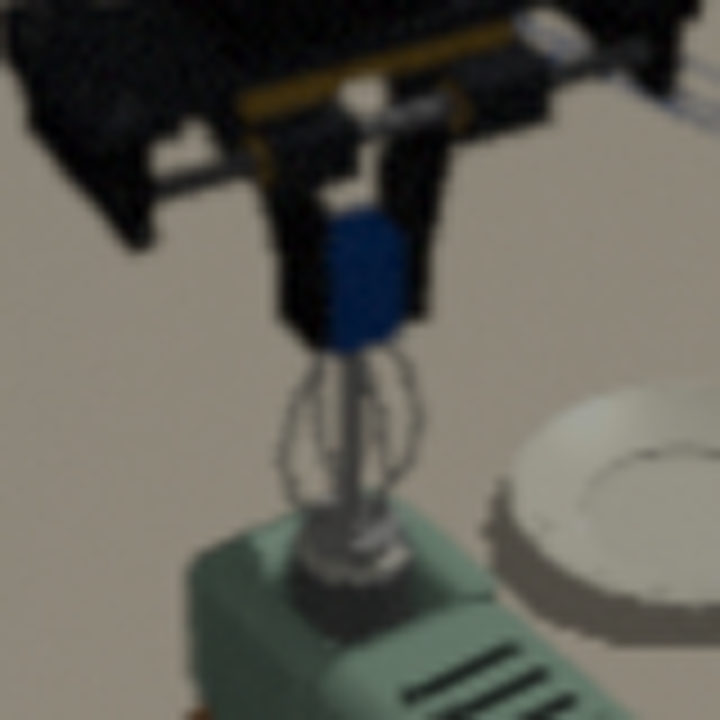

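Request:
{"op": "servo_tool", "data": {
  "steps": [0.0,0,0,0.002,0,0.0,0,0,0.004,0,0.0,0,0,0.0055,0,0.0,0,0,0.0065,0,0.0,0,0,0.0065,0,0.0,0,0,0.0065,0]
}}

```text
time: 12.22
position: [0.465, 0.1977, 0.3812]
tool_rot: [0.175, 0.984, 0.0, 0.0]
ft_force: [-1.2, -0.6, 7.1]
grip_width: 0.0235
```

```bash
python3 - <<'E'
from h import *
snap('scene','s10');o=get_obs(); print(o['time'],o['position'],o['tool_rot'],o['ft_force'],o['moment'],o['grip_width'])
E
```

```text
12.275 [0.46504055 0.19772431 0.38120512] [1.75471048e-01 9.84484523e-01 8.62001222e-05 3.57693075e-04] [-0.85037991 -0.95674162  6.16011103] [-0.14144059  0.26500844 -0.0513896 ] 0.023570005782353697
```

Request:
{"op": "servo_tool", "data": {
  "steps": [0.0,0,0,0.0005,0,0.0,0,0,0.001,0,0.0,0,0,0.001,0,0.0,0,0,0.001,0]
}}

```text
time: 12.78
position: [0.465, 0.1977, 0.3811]
tool_rot: [0.175, 0.984, 0.0, 0.001]
ft_force: [-2.9, -0.9, 12.6]
grip_width: 0.0237
```

```bash
python3 - <<'E'
from h import *
o=get_obs(); print(o['time'],o['position'],o['ft_force'],o['moment'],o['grip_width'])
E
```

```text
12.775 [0.46503314 0.19771524 0.38112487] [-2.87591315 -0.92677507 12.56704172] [-0.17045867  0.58967584  0.00271859] 0.02370809276846129
```

Request:
{"op": "servo_tool", "data": {
  "steps": [0.0,0,0,0.0005,0,0.0,0,0,0.0008,0,0.0,0,0,0.0008,0,0.0,0,0,0.0008,0,0.0,0,0,0.0008,0,0.0,0,0,0.0008,0]
}}

```text
time: 13.52
position: [0.465, 0.1977, 0.3811]
tool_rot: [0.175, 0.985, 0.0, 0.001]
ft_force: [-3.0, -0.9, 17.3]
grip_width: 0.0237
```

```bash
python3 - <<'E'
from h import *
snap('scene','s11');snap('wrist','w11');snap('top','t11');o=get_obs(); print(o['time'],o['position'],o['tool_rot'],o['ft_force'],o['moment'],o['grip_width'],o['joint_velocities'])
a=cv2.imread('pics/s11.png')[100:170,245:325];b=cv2.imread('pics/w11.png')[170:240,240:320]
cv2.imwrite('pics/c20.png',cv2.resize(np.vstack([a,b]),None,fx=4.2*1,fy=4.2,interpolation=2))
crop('w11',235,165,325,240,8,'c21');crop('s11',250,110,320,170,10,'c22')
E
```

```text
13.675 [0.46499861 0.19773172 0.38106658] [1.75325301e-01 9.84510147e-01 1.63926169e-04 8.84636929e-04] [-3.5246581  -2.29317614 18.18641441] [-0.23372257  0.84786986  0.03750763] 0.023930003398636556 [-3.30324110e-04  7.51347491e-05 -7.34230159e-05 -4.35996388e-04
  2.67275810e-04 -7.57683115e-04]
```

View pics/c22.png

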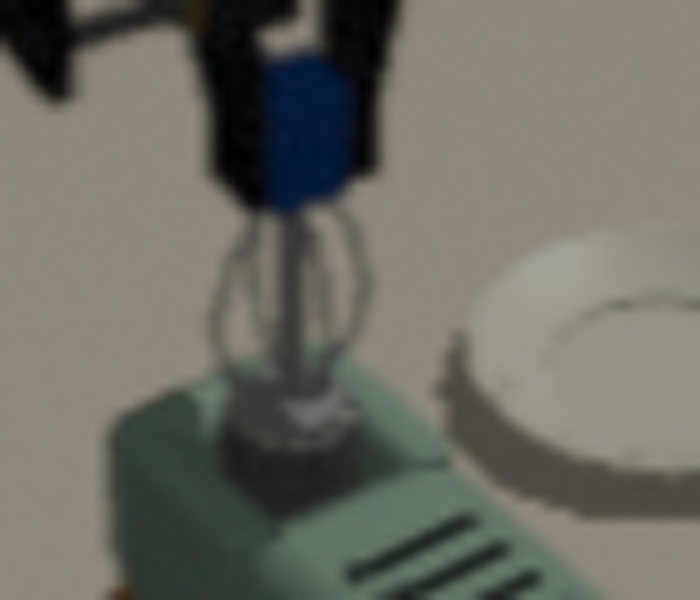

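View pics/c21.png

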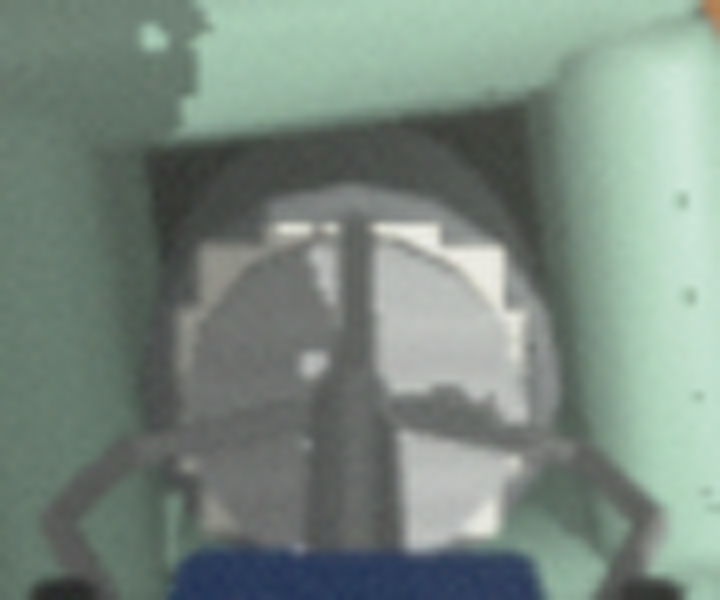

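View pics/s11.png

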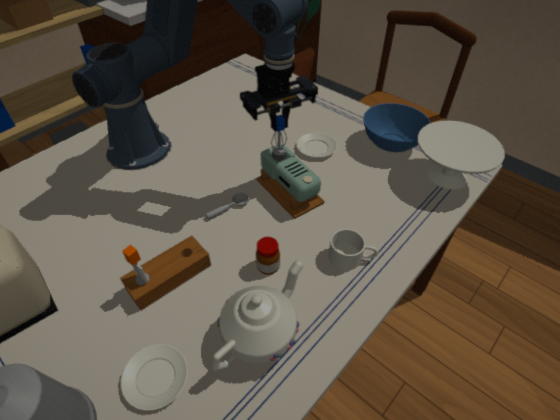

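The wrist crop shows the collar lying concentric and flush on the hub, centred near (358,395). The scene picture shows the paddle still in the stand at (133,262) and nothing else moved. The force rose from 7 to 18 N over the last 1.8 mm commanded with only 0.1 mm of travel, so the collar is on the rim.

```bash
python3 -c "
from rig import hand_in,get_obs
print(hand_in()); o=get_obs(); print(o['time'],o['position'],o['ft_force'],o['grip_width'])"
```

```text
the job is handed in; nothing more can be done
None
the job is handed in; nothing more can be done
```

The beater is in the mixer socket, with its collar on the rim. I handed the job in at about 13.7 s, still gripping the cap and pressing down.

**What I did:** I gripped the cap with 30 N, raised to 45 N for the insertion. I lifted the beater 160 mm, turned it about 17° to match the socket cross, centred it using the wrist camera, and pushed it down against the ejector.

**Last checks:**
- **Seating:** the tool stopped at z = 0.381 m, the height worked out for a seated collar. The last 1.8 mm of commanded travel moved it only 0.1 mm, while the push rose from about 7 N to 18 N.
- **Ejector:** I could not read its position directly. Just before the collar stopped, the force was about 6–7 N plus roughly 1 N of beater weight, which fits the spring's 7.8 N at full press.
- **Alignment:** the wrist picture shows the collar concentric with the hub. The tool was upright and still, with the fingers 23.9 mm apart on the 24 mm cap.
- **Surroundings:** in the final scene picture the paddle is still in the stand, and I saw no change in the crockery, jar or teaspoon.

**Small disagreements:**
- The cameras differed by about 1–3 mm on positions, so I centred the beater by comparing collar and socket in the same wrist picture.
- A steady sideways force of about 4 N remained at the end.

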